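# Gauge the post socket of the pale hat block

## Robot

A 7-joint arm with a two-finger parallel gripper is mounted at the origin on the work surface. World frame = base frame: x ahead of the robot, y to its left, z up, the work surface at z = 0. Lengths are in mm, angles in rad, forces in N, time in s.
With the tool pointing down it reaches from about 350 to 900 mm from the base axis. Payload 19.9 kg.
Tool frame: the origin (TCP) lies at the centre of the arm's flange, where the gripper is bolted on; the fingertips stand 173 mm ahead of it and the grasp point (between the pads) lies 155 mm ahead of it (r.grip_point_offset is the distance from the TCP to the grasp point, in mm); z points along the fingers, y is the direction in which the jaws open and shut (so a half turn about z gives the same grasp; the last joint's range is limited). The gripper opens to 85 mm and grips with 20 to 120 N. Pads are 22 mm wide; open, the fingers measure 114 mm over their backs; the gripper's body (76 mm by 85 mm) begins 54 mm behind the grasp point. The pads swing forward as they close: fully open they stand 13 mm farther back than shut.
Start: joints at [-0.042, 0.417, -0.01, 1.614, 0.005, 1.111, -0.053], TCP at [624.995, 0.01, 404.66] pointing down, gripper open.
Joint ranges: [-2.81, 2.81], [-0.39, 2.02], [-1.27, 1.25], [0.06, 2.57], [-1.19, 4.33], [0.19, 2], [-2.82, 2.82]. Speed limits (rad/s): [1.89, 1.89, 2.39, 2.39, 3.01, 3.01, 3.01].

## Interface

Orientations are given as a unit quaternion [w, x, y, z].
In Python, from bench import r gives the robot as it stands.
- The arm moves only by the tool jog_arm, never from a script. Its argument "moves" is a list of rows, each an object of numbers: "tx", "ty", "tz": the shift along the world's x, y, z in cm; "roll": the turn about the world's z in rad; "hand": the gripper's target within -1 to 1 (shut at 1, half-way at 0, fully open at -1). In form: [{"tx": .., "ty": .., "tz": .., "roll": .., "hand": ..}, ...]. A call has exactly 8 rows; each row shifts and turns the pose as measured when the row begins; what a row does not reach is not made up. A row lasts 1/10 s, in which the tool goes at most 50 mm and 8.59 degrees, less where a joint would pass 70% of its speed; a pose out of reach is approached as far as the arm can. A call is refused whole if a number of a shift passes 5 or a number of a turn 0.15, either way. A call with a gripper value outside its range is refused whole. The fingers move at their own pace and stop on an object; "force" is the grip in N (left out, the last holds). Time passes only in rows, so rows that do not move let the fingers close, or fill a call up. It gives the time, the measured TCP pose, the force and the opening at its end, in the units of the state.
- r.read_state(): the state, without advancing time (a new reading comes with each control period).
- r.get_image(name): name is "scene" or "side" or "wrist"; returns a dict with "frame" (400x640x3 uint8, blue, green, red), "range_z" (400x640 float32, mm along the optical axis (not along the pixel's ray), 0 where there is no reading), "intrinsics" (3x3 intrinsics, pixels), "k1" (the pictures are not rectified: a ray, as slopes to the right and down, at radius r is drawn at 1 + k1 r^2 times it, then the intrinsics apply), "origin" and "orientation" of the camera in the world. Camera axes: x right, y up, looking along -z (the intrinsics and any distortion apply to the point x, -y, -z); pixel columns grow to the right and rows downward; lengths in mm; the calibration is good to about 2 mm. A picture is of the moment at which its call begins.
- r.hand_in(): hands the job in, once; it reports no verdict.
The state is a dict: "clock": time; "joint_pos": joint angles; "qd": joint speeds; "effort": joint torques, N m; "tool_pos": TCP position; "tool_rot": TCP orientation; "force": force on the tool from outside, world axes, zero at the start; "moment": the same for the moment, N m; "width": opening from 0.0 (shut) to 1.0 (fully open).
Only numpy, scipy, OpenCV 4.12 (cv2) and the standard library are available. Lean on these libraries where they do the work, as an engineer would, in place of code of your own. Each camera call takes 0.05 s, during which the arm holds its last target.

## Task

Take the bore gauge from its black stand, lower its nose into the socket of the pale hat block and press it down until its foot is fully home, so that the plungers spring out against the socket wall and lock. Then draw it straight out and stand it upright in its black stand again, let go, with the plungers still showing the width of the socket.

Things in the scene. Friction and masses are not known exactly. Their poses are not given: they have to be found in the camera images.
- gauge: Bore gauge, upright, 0.24 kg: wooden handle 24 mm wide, from 24 to 104 mm above the origin (grip at about 65); brass collar 34 mm wide, 18 to 24 mm above; foot, a disc 78 mm wide, 6 mm thick; steel nose 18 mm wide, down to 40 mm below the origin. Origin on the axis, at the underside of the relaxed foot; z up along the handle. It hangs in its stand by the foot, nose in the well.
- foot (a joint): How far the sprung aluminium foot is pushed up the gauge, m: 0 relaxed, 0.012 fully home at the collar (about 15 N; more is no use). Past about 6 mm the plungers begin to spring out until they meet a wall, all the way by 12 mm. On lifting the foot drops back but the plungers stay locked; nothing draws them in again, so press it only in the right socket.
- pale_block: Hat block of pale wood, fixed, flat side up: round, 124 mm wide, 90 mm high. In the middle of its top is the socket to gauge: round, 38 mm wide, 60 mm deep, upright. Origin on the socket's axis at the block's underside, on the bench; z up. A dark brown block of the same shape with a narrower socket stands near by: not that one.
- stand: The gauge's stand, fixed: black cylinder 112 mm wide, 70 mm high, with a round upright well 58 mm wide and 64 mm deep in its top. Origin on its axis at its underside, on the bench; z up. With the gauge in it, the gauge's origin is 66 to 70 mm above this origin, as the foot gives a little under the weight.
- tip_a (a point): Outer end of the brass plunger on the gauge's +y side, 26 mm below the gauge's origin. Drawn in it lies 10 mm from the gauge's axis, fully out 28 mm.
- tip_b (a point): Outer end of the opposite plunger, on the gauge's -y side. The distance between the tips is the reading: 20 mm at the start, 38 mm after gauging the pale block (a little less if the nose stood off centre).
Things that resemble listed ones, but are neither listed nor needed, are in the scene too. What is meant by the gauge is not turquoise, and is the larger of those in its own colour.

How it is judged (in metres and radians):
On the way, in this order (a step that is already met when the one before it is completed fails the run):
1. the gauge's nose is in the pale block's socket, its plungers still drawn in (horizontal distance between gauge and pale_block below 0.013 m and z of gauge in the frame of pale_block below 0.115 m and angle between gauge's own z axis and vertical below 0.2 rad and distance between tip_a and tip_b below 0.024 m), for 0.02 s.
2. with the nose in that socket the plungers have sprung out against its wall (horizontal distance between gauge and pale_block below 0.013 m and z of gauge in the frame of pale_block below 0.094 m and distance between tip_a and tip_b between 0.032 and 0.042 m), for 0.1 s.
At the end, for the whole second after the job is handed in: The gauge stands at rest and released in its black stand, upright within 10 degrees, its axis within 20 mm of the stand's, its origin 60 to 76 mm above the stand's underside, and its plunger tips 32 to 42 mm apart (horizontal distance between gauge and stand below 0.02 m and z of gauge in the frame of stand between 0.06 and 0.076 m and angle between gauge's own z axis and vertical below 0.17 rad and distance between tip_a and tip_b between 0.032 and 0.042 m and linear speed of gauge below 0.03 m/s); the robot touches nothing.
It also fails if it takes over 54 s, if anything falls off the work surface, if the arm or the gripper's body presses on something with over 40 N, if the wrist force passes 120 N, or if a joint passes its speed limit or range.

## Working session

There is one attempt and no reset: what is moved stays moved. The work goes in short steps, Python scripts to look and compute and a tool call to move; the robot and the scene stay as the last step left them, time stands still between calls to the robot, and variables do not carry over. Pictures are saved under pics/ and viewed, and the job is handed in when it is done.

Besides the shell and the picture viewer there is one more tool, called as name(argument=value, ...), one argument or row to a line, values as JSON. jog_arm: Moves the arm, as the interface text tells. Its arguments: {"type":"object","properties":{"moves":{"type":"array"},"force":{"type":"number"}},"required":["moves"]}

```bash
ls; mkdir -p pics; cat > h.py <<'E'
from bench import r
import numpy as np, cv2
from scipy.spatial.transform import Rotation as R
def grab(n,tag):
    d=r.get_image(n); cv2.imwrite(f'pics/{n}_{tag}.png',d['frame']); np.savez(f'/tmp/{n}_{tag}.npz',**{k:np.array(v) for k,v in d.items()}); return d
def load(n,tag): return dict(np.load(f'/tmp/{n}_{tag}.npz'))
def rays(d,uv):
    uv=np.asarray(uv,float).reshape(-1,1,2); K=np.array(d['intrinsics'],float)
    # distortion: x_d = x(1+k1 r^2)
    p=cv2.undistortPointsIter(uv,K,np.array([float(d['k1']),0,0,0,0]),None,None,(3,50,1e-9)).reshape(-1,2)
    c=np.c_[p[:,0],-p[:,1],-np.ones(len(p))]
    q=np.array(d['orientation'],float); 
    M=R.from_quat(q[[1,2,3,0]]).as_matrix() if q.shape==(4,) else q
    return np.array(d['origin'],float), c@M.T
def onplane(d,uv,z):
    o,v=rays(d,uv); return o+v*((z-o[2])/v[:,2])[:,None]
def pts(d,uv):
    uv=np.asarray(uv); o,v=rays(d,uv); dep=d['range_z'][uv[:,1].astype(int),uv[:,0].astype(int)]
    return o+v*dep[:,None]
E
python3 - <<'E'
from h import *
for n in ['scene','side','wrist']:
    d=grab(n,'0'); print(n,d['origin'],d['orientation'],d['intrinsics'],d['k1'])
print(r.read_state())
E
```

```text
pics
scene [1146.25632836  543.52589317  878.87140312] [0.40103364 0.1746926  0.35265227 0.82721877] [[459.12965932   0.         318.67612063]
 [  0.         459.12965932 190.15021577]
 [  0.           0.           1.        ]] -0.07703360996014241
side [-121.02194399 -670.49040852  938.49398154] [ 0.86607268  0.3720277  -0.12996662 -0.3076072 ] [[508.45029792   0.         320.39646451]
 [  0.         508.45029792 189.71939482]
 [  0.           0.           1.        ]] -0.0186189835340596
wrist [625.40052121  70.47683858 372.95288885] [ 9.90197674e-01 -1.39670077e-01  6.18828786e-04  6.73020834e-04] [[276.77254639   0.         319.58564886]
 [  0.         276.77254639 196.4659771 ]
 [  0.           0.           1.        ]] 0.010486130660160018
{'clock': 0.15, 'joint_pos': array([-0.0414986 ,  0.41784005, -0.01031458,  1.61400116,  0.00467303,
        1.11068553, -0.0530227 ]), 'qd': array([-0.00033288, -0.00248534,  0.00089305, -0.00116474, -0.0009731 ,
       -0.00216477, -0.00166958]), 'effort': array([ 4.94602627e-04, -8.64738035e+01,  6.78995568e-01, -4.35059202e+01,
        1.90656655e-02,  5.86454262e-03, -4.75439651e-05]), 'tool_pos': array([6.24909905e+02, 1.57969254e-02, 4.04216452e+02]), 'tool_rot': array([-3.04348948e-04,  7.07113066e-01,  7.07100350e-01, -3.38230559e-04]), 'force': array([ 0.68247358, -0.16242276, -0.50428137]), 'moment': array([-0.02692205,  0.00641604, -0.00626247]), 'width': 0.9969133687738826}
```

View pics/scene_0.png

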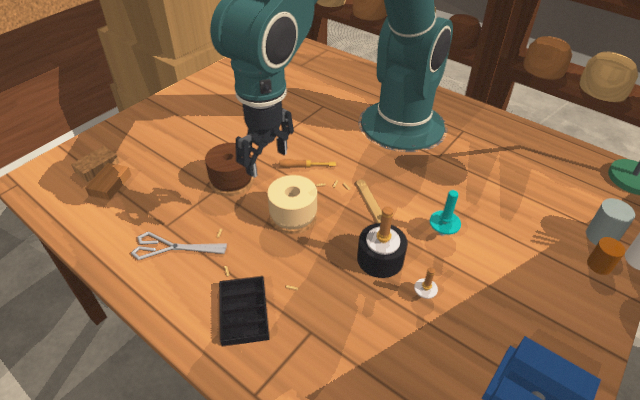

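View pics/side_0.png

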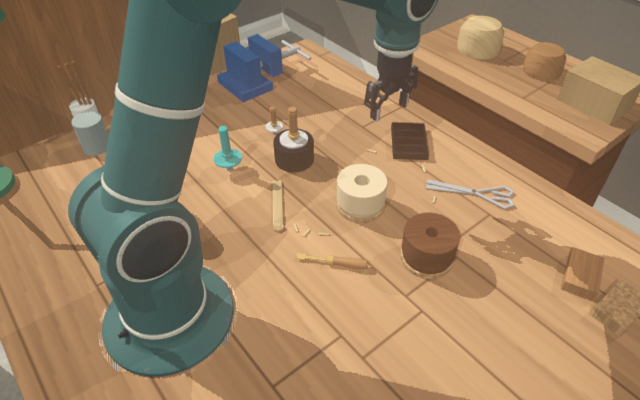

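View pics/wrist_0.png

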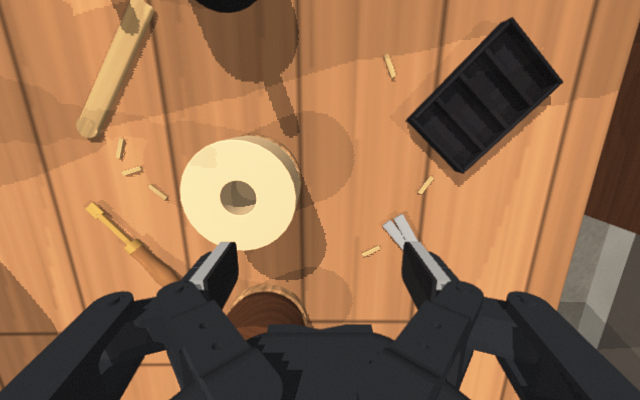

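The scene view shows the gauge in its black stand at about (383,240), the pale block at (292,200) and the dark block at (228,168). In the side view the gauge is at (293,135) and the pale block at (362,190). The wrist view shows the pale block's top at (239,197).

```bash
cat > m.py <<'E'
from h import *
def cloud(d,box):
    x0,y0,x1,y1=box; u,v=np.meshgrid(np.arange(x0,x1),np.arange(y0,y1)); uv=np.c_[u.ravel(),v.ravel()]
    p=pts(d,uv); ok=d['range_z'][uv[:,1],uv[:,0]]>0
    return uv[ok],p[ok],d['frame'][uv[ok][:,1],uv[ok][:,0]]
def circ(xy):
    (c,rad)=cv2.minEnclosingCircle(xy.astype(np.float32)); return np.round(c,1),round(rad,1)
E
python3 - <<'E'
from m import *
for n,b in [('scene',(262,170,324,232)),('side',(330,160,392,222)),('wrist',(170,125,310,265))]:
    d=load(n,'0'); uv,p,c=cloud(d,b)
    t=p[(abs(p[:,2]-90)<5)]
    if len(t): print(n,'block top z',np.median(t[:,2]),len(t),circ(t[:,:2]))
    # hole edge: contour in top mask
    m=np.zeros((400,640),np.uint8); s=uv[abs(p[:,2]-90)<4]; m[s[:,1],s[:,0]]=255
    cs,h=cv2.findContours(m,cv2.RETR_CCOMP,cv2.CHAIN_APPROX_NONE)
    for k,q in enumerate(cs):
        if len(q)>15:
            w=onplane(d,q.reshape(-1,2),90); (e,ax,a)=cv2.fitEllipse(w[:,:2].astype(np.float32)); print('  ','hole' if h[0][k][3]>=0 else 'outer',np.round(e,1),np.round(ax,1))
for n,b in [('scene',(350,195,412,280)),('side',(268,98,322,175))]:
    d=load(n,'0'); uv,p,c=cloud(d,b)
    for z0,z1,nm in [(66,72.5,'70 stand rim'),(72,80,'foot'),(100,165,'handle'),(165,180,'htop')]:
        s=(p[:,2]>z0)&(p[:,2]<z1); t=p[s]
        if len(t)>5: print(n,nm,len(t),np.round(np.median(t,0),1),circ(t[:,:2]))
    dark=c.max(1)<60
    t=p[dark&(abs(p[:,2]-70)<4)]; print(n,'dark rim',len(t),circ(t[:,:2]))
E
```

```text
scene block top z 89.77635186254486 1285 (array([537.7, -12.6]), 63.9)
   outer [539.4 -11.3] [121.9 122.1]
   hole [539.1 -11.3] [38.7 39.1]
side block top z 91.30791214095132 1279 (array([539.3, -13.9]), 64.9)
   outer [537.5 -14.2] [122.  125.7]
   hole [538.  -14.9] [35.6 39.4]
wrist block top z 89.62314066625652 9038 (array([538., -13.]), 61.8)
   outer [538.7 -11.5] [119.6 122.1]
   hole [538.8 -12. ] [37.5 38. ]
scene 70 stand rim 619 [532.3 251.3  70.2] (array([515.8, 242.2]), 56.9)
scene foot 646 [527.9 254.3  75.6] (array([519.7, 246.7]), 54.1)
scene handle 212 [527.6 248.  132.8] (array([521.5, 244.7]), 11.8)
scene htop 91 [521.9 244.9 171.8] (array([519.2, 244.8]), 13.0)
scene dark rim 543 (array([517.2, 242.6]), 55.7)
side 70 stand rim 303 [499.5 222.9  70.8] (array([520.1, 283.9]), 97.5)
side foot 451 [509.1 231.7  76. ] (array([522.5, 283.2]), 100.7)
side handle 170 [512.9 234.6 131.4] (array([526.3, 300.6]), 73.8)
side htop 60 [516.1 238.6 172.9] (array([518.1, 241.3]), 12.6)
side dark rim 0 (array([0., 0.]), 0.0)
```

Measured: pale socket at about (538.7,-12.3), gauge axis at about (519,243.5), stand at about (517,242.5). The heights agree with 90, 70 and 172. I'm moving above the gauge now and will look again from there.

jog_arm(
  moves=[
    {"tx": -1.5, "ty": 3.5, "tz": 0, "roll": 0, "hand": -1},
    {"tx": -1.8, "ty": 4.1, "tz": 0, "roll": 0, "hand": -1},
    {"tx": -1.8, "ty": 4.1, "tz": 0, "roll": 0, "hand": -1},
    {"tx": -1.8, "ty": 4.1, "tz": 0, "roll": 0, "hand": -1},
    {"tx": -1.8, "ty": 4.1, "tz": 0, "roll": 0, "hand": -1},
    {"tx": -1.8, "ty": 4.1, "tz": 0, "roll": 0, "hand": -1},
    {"tx": 0, "ty": 0, "tz": 0, "roll": 0, "hand": -1},
    {"tx": 0, "ty": 0, "tz": 0, "roll": 0, "hand": -1},
  ],
  force=100,
)

```text
clock: 0.95
tool_pos: [513.4, 246.7, 402.5]
tool_rot: [-0.001, 0.708, 0.706, -0.002]
force: [0.8, -0.9, 1.0]
width: 0.997
```

```bash
python3 - <<'E'
from m import *
d=grab('wrist','1'); print(r.read_state()['tool_pos'],r.read_state()['tool_rot'],r.read_state()['clock'])
uv,p,c=cloud(d,(0,0,640,400))
for z0,z1 in [(66,72.5),(72.5,80),(95,165),(166,178)]:
    s=(p[:,2]>z0)&(p[:,2]<z1)&(np.hypot(p[:,0]-518,p[:,1]-243)<75); t=p[s]
    if len(t)>5: print(z0,len(t),np.round(np.median(t,0),1),circ(t[:,:2]))
E
```

```text
[513.30572241 247.02915098 402.47655962] [-0.00095037  0.70780895  0.706401   -0.001794  ] 1.0
66 3442 [506.8 256.8  69.6] (array([516.3, 243. ]), 55.8)
72.5 2543 [516.5 254.5  75.6] (array([518.5, 243.2]), 39.0)
95 483 [517.8 253.5 134.4] (array([518.4, 243.5]), 12.3)
166 716 [518.1 244.9 172.1] (array([518.5, 244.1]), 11.9)
```

View pics/wrist_1.png

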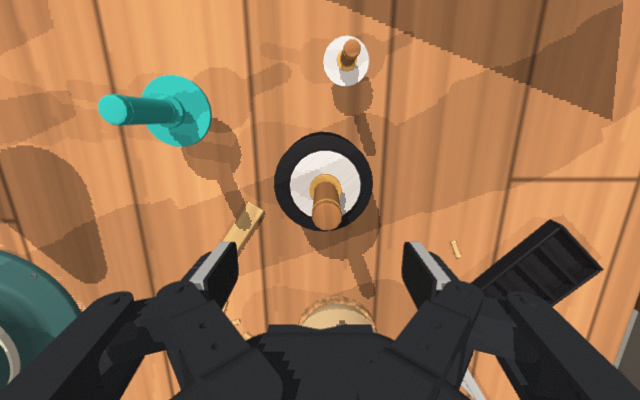

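The wrist view confirms it: the gauge handle's top is at (327,215) px and the axis comes to (518.5,243.5). The stand comes to (516.3,243). I'm aligning first and then descending.

jog_arm(
  moves=[
    {"tx": 0.52, "ty": -0.33, "tz": 0, "roll": 0, "hand": -1},
    {"tx": 0, "ty": 0, "tz": 0, "roll": 0, "hand": -1},
    {"tx": 0, "ty": 0, "tz": -2.5, "roll": 0, "hand": -1},
    {"tx": 0, "ty": 0, "tz": -2.5, "roll": 0, "hand": -1},
    {"tx": 0, "ty": 0, "tz": -2.5, "roll": 0, "hand": -1},
    {"tx": 0, "ty": 0, "tz": -2.0, "roll": 0, "hand": -1},
    {"tx": 0, "ty": 0, "tz": -1.0, "roll": 0, "hand": -1},
    {"tx": 0, "ty": 0, "tz": 0, "roll": 0, "hand": -1},
  ],
)

```text
clock: 1.8
tool_pos: [523.2, 235.7, 294.3]
tool_rot: [0.0, 0.712, 0.702, -0.001]
force: [0.4, -0.5, 0.5]
width: 1.003
```

jog_arm(
  moves=[
    {"tx": -0.45, "ty": 0.78, "tz": -0.5, "roll": 0, "hand": -1},
    {"tx": 0, "ty": 0, "tz": 0, "roll": 0, "hand": -1},
    {"tx": 0, "ty": 0, "tz": 0, "roll": 0, "hand": -1},
    {"tx": 0, "ty": 0, "tz": 0, "roll": 0, "hand": -1},
    {"tx": 0, "ty": 0, "tz": 0, "roll": 0, "hand": -1},
    {"tx": 0, "ty": 0, "tz": 0, "roll": 0, "hand": -1},
    {"tx": 0, "ty": 0, "tz": 0, "roll": 0, "hand": -1},
    {"tx": 0, "ty": 0, "tz": 0, "roll": 0, "hand": -1},
  ],
)

```text
clock: 2.6
tool_pos: [519.5, 244.3, 292.7]
tool_rot: [0.001, 0.712, 0.702, 0.001]
force: [0.4, -0.1, 0.3]
width: 0.998
```

jog_arm(
  moves=[
    {"tx": -0.1, "ty": -0.08, "tz": -0.3, "roll": 0, "hand": -1},
    {"tx": 0, "ty": 0, "tz": 0, "roll": 0, "hand": 1},
    {"tx": 0, "ty": 0, "tz": 0, "roll": 0, "hand": 1},
    {"tx": 0, "ty": 0, "tz": 0, "roll": 0, "hand": 1},
    {"tx": 0, "ty": 0, "tz": 0, "roll": 0, "hand": 1},
    {"tx": 0, "ty": 0, "tz": 0, "roll": 0, "hand": 1},
    {"tx": 0, "ty": 0, "tz": 0, "roll": 0, "hand": 1},
    {"tx": 0, "ty": 0, "tz": 0, "roll": 0, "hand": 1},
  ],
  force=100,
)

```text
clock: 3.4
tool_pos: [518.4, 243.2, 289.3]
tool_rot: [0.001, 0.712, 0.702, 0.001]
force: [-0.3, -0.1, 0.8]
width: 0.258
```

jog_arm(
  moves=[
    {"tx": 0, "ty": 0, "tz": 1.5, "roll": 0, "hand": 1},
    {"tx": 0, "ty": 0, "tz": 2.5, "roll": 0, "hand": 1},
    {"tx": 0, "ty": 0, "tz": 2.5, "roll": 0, "hand": 1},
    {"tx": 0, "ty": 0, "tz": 2.5, "roll": 0, "hand": 1},
    {"tx": 0, "ty": 0, "tz": 1.5, "roll": 0, "hand": 1},
    {"tx": 0, "ty": 0, "tz": 0, "roll": 0, "hand": 1},
    {"tx": 0, "ty": 0, "tz": 0, "roll": 0, "hand": 1},
    {"tx": 0, "ty": 0, "tz": 0, "roll": 0, "hand": 1},
  ],
)

```text
clock: 4.2
tool_pos: [517.0, 242.7, 402.2]
tool_rot: [0.001, 0.712, 0.702, 0.001]
force: [0.2, 0.4, -1.6]
width: 0.259
```

```bash
python3 - <<'E'
from m import *
grab('side','2'); d=grab('scene','2'); print(r.read_state()['tool_pos'],r.read_state()['force'])
a=cv2.imread('pics/side_2.png')[60:260,200:440]; b=cv2.imread('pics/scene_2.png')[120:320,280:520]
cv2.imwrite('pics/c2.png',cv2.resize(np.hstack([a,b]),None,fx=1.6,fy=1.6,interpolation=cv2.INTER_CUBIC))
E
```

```text
[516.99447077 242.65187031 401.80944091] [-0.20514632  0.30568269 -2.43425272]
```

View pics/c2.png

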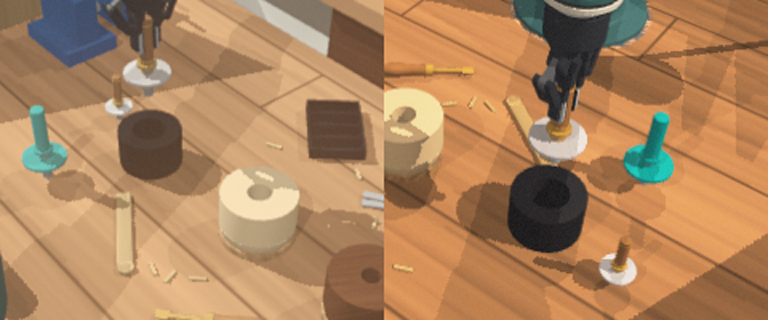

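The pictures show the gauge lifted clear, hanging upright in the gripper above the empty black stand. I'm carrying it to the pale block.

jog_arm(
  moves=[
    {"tx": 0.2, "ty": -2.5, "tz": 0, "roll": 0, "hand": 1},
    {"tx": 0.4, "ty": -4.4, "tz": 0, "roll": 0, "hand": 1},
    {"tx": 0.4, "ty": -4.6, "tz": 0, "roll": 0, "hand": 1},
    {"tx": 0.4, "ty": -4.6, "tz": 0, "roll": 0, "hand": 1},
    {"tx": 0.4, "ty": -4.6, "tz": 0, "roll": 0, "hand": 1},
    {"tx": 0.3, "ty": -3.0, "tz": 0, "roll": 0, "hand": 1},
    {"tx": 0, "ty": 0, "tz": 0, "roll": 0, "hand": 1},
    {"tx": 0, "ty": 0, "tz": 0, "roll": 0, "hand": 1},
  ],
)

```text
clock: 5.1
tool_pos: [535.6, -2.5, 396.1]
tool_rot: [-0.002, 0.711, 0.703, -0.003]
force: [-0.4, 0.7, -2.5]
width: 0.255
```

```bash
python3 - <<'E'
from m import *
for n,b in [('scene',(350,205,412,280)),('side',(268,120,322,175))]:
    d=load(n,'2'); uv,p,c=cloud(d,b)
    m=np.zeros((400,640),np.uint8); k=(abs(p[:,2]-70)<4)&(np.hypot(p[:,0]-517,p[:,1]-243)<62); s=uv[k]; m[s[:,1],s[:,0]]=255; print(n,circ(p[k][:,:2]))
    cs,h=cv2.findContours(m,cv2.RETR_CCOMP,cv2.CHAIN_APPROX_NONE)
    for i,q in enumerate(cs):
        if len(q)>15:
            w=onplane(d,q.reshape(-1,2),70); (e,ax,a)=cv2.fitEllipse(w[:,:2].astype(np.float32)); print('  ','hole' if h[0][i][3]>=0 else 'outer',np.round(e,1),np.round(ax,1))
E
```

```text
scene (array([516.6, 241.7]), 57.3)
   outer [517.4 243.2] [109.1 110.9]
   hole [517.3 242.8] [56.  59.3]
side (array([518.9, 240.4]), 59.3)
   outer [516.6 241.1] [109.5 112.1]
   hole [516.1 239.9] [58.2 59.3]
```

jog_arm(
  moves=[
    {"tx": 0.3, "ty": -1.0, "tz": -0.5, "roll": 0, "hand": 1},
    {"tx": 0, "ty": 0, "tz": 0, "roll": 0, "hand": 1},
    {"tx": 0, "ty": 0, "tz": -1.5, "roll": 0, "hand": 1},
    {"tx": 0, "ty": 0, "tz": -1.5, "roll": 0, "hand": 1},
    {"tx": 0, "ty": 0, "tz": 0, "roll": 0, "hand": 1},
    {"tx": 0, "ty": 0, "tz": 0, "roll": 0, "hand": 1},
    {"tx": 0, "ty": 0, "tz": 0, "roll": 0, "hand": 1},
    {"tx": 0, "ty": 0, "tz": 0, "roll": 0, "hand": 1},
  ],
)

```text
clock: 5.9
tool_pos: [539.3, -8.5, 359.8]
tool_rot: [-0.003, 0.709, 0.705, -0.003]
force: [-0.2, 0.6, -2.3]
width: 0.262
```

```bash
python3 - <<'E'
from m import *
for n in ['side','scene','wrist']: grab(n,'3')
print(r.read_state()['tool_pos'],r.read_state()['tool_rot'])
a=cv2.imread('pics/side_3.png')[80:280,240:480]; b=cv2.imread('pics/scene_3.png')[80:280,180:420]
cv2.imwrite('pics/c3.png',cv2.resize(np.hstack([a,b]),None,fx=1.6,fy=1.6,interpolation=cv2.INTER_CUBIC))
E
```

```text
[539.2877678   -8.6191458  359.67104882] [-0.00274533  0.70897287  0.7052229  -0.00325471]
```

View pics/c3.png

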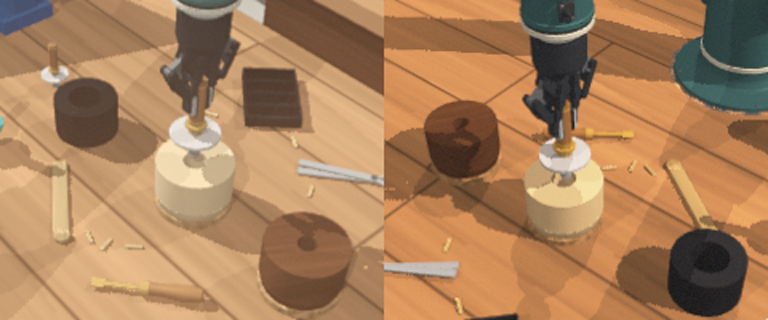

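View pics/wrist_3.png

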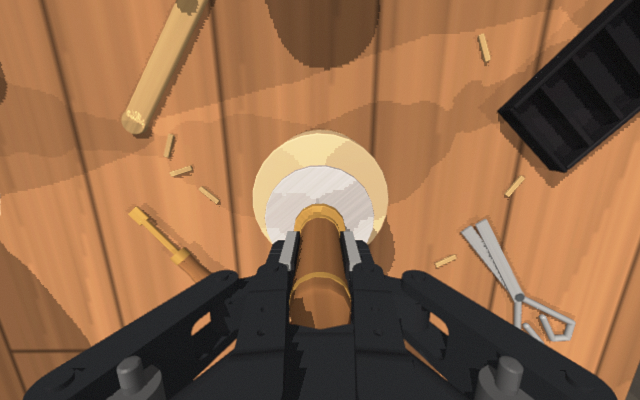

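Side and scene views show the gauge just above the pale block's socket. In the wrist view the foot disc is at (320,215). I'll measure the foot's centre and the handle's lean before inserting.

```bash
python3 - <<'E'
from m import *
for n in ['wrist','scene','side']:
    d=load(n,'3'); uv,p,c=cloud(d,(0,0,640,400))
    near=np.hypot(p[:,0]-539,p[:,1]+10)<60
    h=p[near&(p[:,2]>125)&(p[:,2]<160)]
    hist,e=np.histogram(h[:,2],bins=35,range=(125,160)); k=hist.argmax(); z=e[k]+.5
    white=(c.min(1)>120)&(c.max(1).astype(int)-c.min(1)<50)
    s=near&(abs(p[:,2]-z)<4)&white; t=p[s]; 
    A=np.c_[t[:,:2],np.ones(len(t))]; pl=np.linalg.lstsq(A,t[:,2],rcond=None)[0]
    print(n,'foot z',np.median(t[:,2]),len(t),circ(t[:,:2]),'slope',np.round(pl[:2],3))
E
```

```text
wrist foot z 144.33319767605946 5035 (array([537.8,  -8. ]), 38.7) slope [-0.012 -0.002]
scene foot z 144.7028641526524 413 (array([536.9,  -6.6]), 40.3) slope [-0.01  -0.002]
side foot z 146.2518017835098 417 (array([538.3,  -8.7]), 40.5) slope [-0.011  0.004]
```

jog_arm(
  moves=[
    {"tx": 0.05, "ty": -0.4, "tz": 0.2, "roll": 0, "hand": 1},
    {"tx": 0, "ty": 0, "tz": 0, "roll": 0, "hand": 1},
    {"tx": 0, "ty": 0, "tz": 0, "roll": 0, "hand": 1},
    {"tx": 0, "ty": 0, "tz": -1.0, "roll": 0, "hand": 1},
    {"tx": 0, "ty": 0, "tz": -1.0, "roll": 0, "hand": 1},
    {"tx": 0, "ty": 0, "tz": -1.0, "roll": 0, "hand": 1},
    {"tx": 0, "ty": 0, "tz": 0, "roll": 0, "hand": 1},
    {"tx": 0, "ty": 0, "tz": 0, "roll": 0, "hand": 1},
  ],
)

```text
clock: 6.85
tool_pos: [539.5, -13.2, 328.6]
tool_rot: [-0.003, 0.709, 0.705, -0.004]
force: [0.6, -1.0, -1.8]
width: 0.257
```

jog_arm(
  moves=[
    {"tx": 0, "ty": 0, "tz": -0.7, "roll": 0, "hand": 1},
    {"tx": 0, "ty": 0, "tz": -0.7, "roll": 0, "hand": 1},
    {"tx": 0, "ty": 0, "tz": 0, "roll": 0, "hand": 1},
    {"tx": 0, "ty": 0, "tz": -0.3, "roll": 0, "hand": 1},
    {"tx": 0, "ty": 0, "tz": -0.3, "roll": 0, "hand": 1},
    {"tx": 0, "ty": 0, "tz": 0, "roll": 0, "hand": 1},
    {"tx": 0, "ty": 0, "tz": 0, "roll": 0, "hand": 1},
    {"tx": 0, "ty": 0, "tz": 0, "roll": 0, "hand": 1},
  ],
)

```text
clock: 7.65
tool_pos: [539.7, -13.2, 308.0]
tool_rot: [-0.003, 0.709, 0.705, -0.003]
force: [-2.6, -0.3, 3.4]
width: 0.256
```

jog_arm(
  moves=[
    {"tx": 0, "ty": 0, "tz": -0.3, "roll": 0, "hand": 1},
    {"tx": 0, "ty": 0, "tz": -0.3, "roll": 0, "hand": 1},
    {"tx": 0, "ty": 0, "tz": -0.2, "roll": 0, "hand": 1},
    {"tx": 0, "ty": 0, "tz": 0, "roll": 0, "hand": 1},
    {"tx": 0, "ty": 0, "tz": 0, "roll": 0, "hand": 1},
    {"tx": 0, "ty": 0, "tz": 0, "roll": 0, "hand": 1},
    {"tx": 0, "ty": 0, "tz": 0, "roll": 0, "hand": 1},
    {"tx": 0, "ty": 0, "tz": 0, "roll": 0, "hand": 1},
  ],
)

```text
clock: 8.45
tool_pos: [539.6, -13.2, 301.8]
tool_rot: [-0.002, 0.709, 0.705, -0.003]
force: [-4.2, -0.0, 7.8]
width: 0.255
```

jog_arm(
  moves=[
    {"tx": 0, "ty": 0, "tz": -0.2, "roll": 0, "hand": 1},
    {"tx": 0, "ty": 0, "tz": -0.2, "roll": 0, "hand": 1},
    {"tx": 0, "ty": 0, "tz": -0.1, "roll": 0, "hand": 1},
    {"tx": 0, "ty": 0, "tz": 0, "roll": 0, "hand": 1},
    {"tx": 0, "ty": 0, "tz": 0, "roll": 0, "hand": 1},
    {"tx": 0, "ty": 0, "tz": 0, "roll": 0, "hand": 1},
    {"tx": 0, "ty": 0, "tz": 0, "roll": 0, "hand": 1},
    {"tx": 0, "ty": 0, "tz": 0, "roll": 0, "hand": 1},
  ],
)

```text
clock: 9.25
tool_pos: [539.3, -13.2, 300.8]
tool_rot: [-0.002, 0.709, 0.705, -0.002]
force: [-5.0, -1.3, 7.8]
width: 0.257
```

jog_arm(
  moves=[
    {"tx": 0, "ty": 0, "tz": -0.4, "roll": 0, "hand": 1},
    {"tx": 0, "ty": 0, "tz": -0.4, "roll": 0, "hand": 1},
    {"tx": 0, "ty": 0, "tz": -0.4, "roll": 0, "hand": 1},
    {"tx": 0, "ty": 0, "tz": -0.4, "roll": 0, "hand": 1},
    {"tx": 0, "ty": 0, "tz": -0.4, "roll": 0, "hand": 1},
    {"tx": 0, "ty": 0, "tz": -0.4, "roll": 0, "hand": 1},
    {"tx": 0, "ty": 0, "tz": -0.4, "roll": 0, "hand": 1},
    {"tx": 0, "ty": 0, "tz": -0.4, "roll": 0, "hand": 1},
  ],
)

```text
clock: 10.05
tool_pos: [538.9, -13.6, 298.4]
tool_rot: [0.0, 0.71, 0.704, 0.001]
force: [-36.7, -0.6, 86.2]
width: 0.257
```

```bash
python3 - <<'E'
from m import *
d=grab('wrist','4'); s=r.read_state(); print(s['tool_pos'],s['force'])
uv,p,c=cloud(d,(0,0,640,400)); near=np.hypot(p[:,0]-539,p[:,1]+12)<50
white=(c.min(1)>120)&(c.max(1).astype(int)-c.min(1)<50)
t=p[near&white&(p[:,2]>80)&(p[:,2]<125)]; print(np.median(t[:,2]),len(t),circ(t[:,:2]))
t=p[near&(p[:,2]>160)&(p[:,2]<200)]; print('high',len(t),np.histogram(t[:,2],bins=20,range=(160,200))[0])
cv2.imwrite('pics/c4.png',cv2.resize(d['frame'][120:350,210:430],None,fx=2.5,fy=2.5))
E
```

```text
[538.88384192 -13.55710634 298.37323173] [-36.49411319   1.01695305  86.41942046]
95.58195470112437 5238 (array([539.8, -13. ]), 39.8)
high 19820 [ 290  302  220  318  421  523  585  742  906 1730 4011 1053  783  757
  768  928  955 1198 1539 1791]
```

View pics/c4.png

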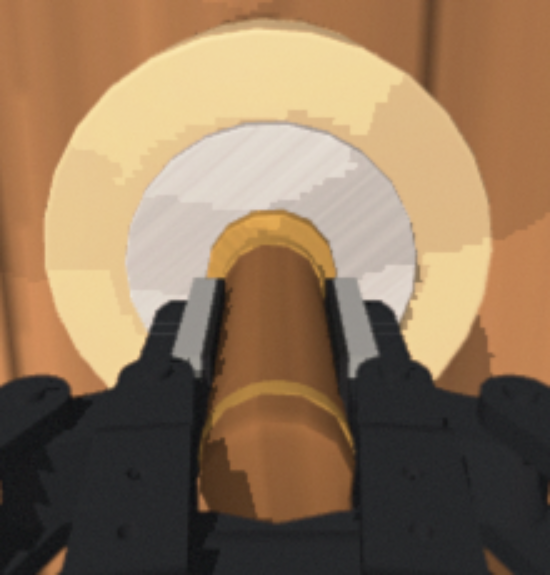

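The force climbed sharply to 86 N at z≈298.4, which is a hard stop: the foot is home, with its top at 95.6 (block 90 + 6). The wrist view shows the foot flat on the block. I'm drawing the gauge straight out now.

jog_arm(
  moves=[
    {"tx": 0, "ty": 0, "tz": 0.2, "roll": 0, "hand": 1},
    {"tx": 0, "ty": 0, "tz": 0.6, "roll": 0, "hand": 1},
    {"tx": 0, "ty": 0, "tz": 0.8, "roll": 0, "hand": 1},
    {"tx": 0, "ty": 0, "tz": 0.8, "roll": 0, "hand": 1},
    {"tx": 0, "ty": 0, "tz": 0.8, "roll": 0, "hand": 1},
    {"tx": 0, "ty": 0, "tz": 0, "roll": 0, "hand": 1},
    {"tx": 0, "ty": 0, "tz": 0, "roll": 0, "hand": 1},
    {"tx": 0, "ty": 0, "tz": 0, "roll": 0, "hand": 1},
  ],
)

```text
clock: 10.9
tool_pos: [538.5, -13.7, 333.7]
tool_rot: [0.0, 0.71, 0.704, 0.001]
force: [-0.4, -0.6, -1.8]
width: 0.255
```

jog_arm(
  moves=[
    {"tx": 0, "ty": 0, "tz": 1.0, "roll": 0, "hand": 1},
    {"tx": 0, "ty": 0, "tz": 1.5, "roll": 0, "hand": 1},
    {"tx": 0, "ty": 0, "tz": 2.0, "roll": 0, "hand": 1},
    {"tx": 0, "ty": 0, "tz": 2.0, "roll": 0, "hand": 1},
    {"tx": 0, "ty": 0, "tz": 1.0, "roll": 0, "hand": 1},
    {"tx": 0, "ty": 0, "tz": 0, "roll": 0, "hand": 1},
    {"tx": 0, "ty": 0, "tz": 0, "roll": 0, "hand": 1},
    {"tx": 0, "ty": 0, "tz": 0, "roll": 0, "hand": 1},
  ],
)

```text
clock: 11.7
tool_pos: [537.9, -13.5, 411.6]
tool_rot: [-0.001, 0.71, 0.704, 0.0]
force: [0.5, 0.8, -3.1]
width: 0.256
```

```bash
python3 - <<'E'
from m import *
for n in ['side','scene','wrist']: grab(n,'5')
print(r.read_state()['tool_pos'],r.read_state()['tool_rot'])
a=cv2.imread('pics/side_5.png')[90:220,300:420]; b=cv2.imread('pics/scene_5.png')[110:240,230:350]
cv2.imwrite('pics/c5.png',cv2.resize(np.hstack([a,b]),None,fx=3.3,fy=3.3,interpolation=cv2.INTER_CUBIC))
for n in ['wrist','scene','side']:
    d=load(n,'5'); uv,p,c=cloud(d,(0,0,640,400))
    near=np.hypot(p[:,0]-539,p[:,1]+10)<60
    white=(c.min(1)>120)&(c.max(1).astype(int)-c.min(1)<50)
    t=p[near&white&(p[:,2]>150)&(p[:,2]<210)]; z=np.median(t[:,2]); t=t[abs(t[:,2]-z)<4]
    print(n,z,len(t),circ(t[:,:2]))
E
```

```text
[537.95242217 -13.48028587 411.54435612] [-6.32367976e-04  7.09748572e-01  7.04454728e-01  3.16514832e-04]
wrist 198.25232077932253 5067 (array([538. , -12.7]), 38.8)
scene 198.303358245936 422 (array([539. , -11.8]), 40.1)
side 200.09889992520374 433 (array([539.1, -13.5]), 40.6)
```

View pics/c5.png

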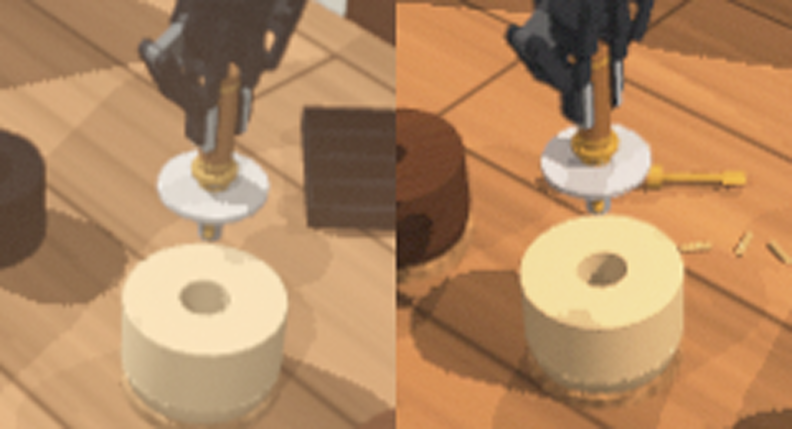

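Both views show the gauge drawn out, with a brass plunger end visible on the nose under the foot. I'll turn it on the way to the stand so the plunger span can be seen side-on.

jog_arm(
  moves=[
    {"tx": -0.1, "ty": 1.2, "tz": 0, "roll": 0.14, "hand": 1},
    {"tx": -0.1, "ty": 1.8, "tz": 0, "roll": 0.15, "hand": 1},
    {"tx": -0.2, "ty": 1.8, "tz": 0, "roll": 0.15, "hand": 1},
    {"tx": -0.2, "ty": 1.8, "tz": 0, "roll": 0.15, "hand": 1},
    {"tx": -0.2, "ty": 1.8, "tz": 0, "roll": 0.15, "hand": 1},
    {"tx": -0.1, "ty": 1.8, "tz": 0, "roll": 0.15, "hand": 1},
    {"tx": -0.1, "ty": 1.2, "tz": 0, "roll": 0.15, "hand": 1},
    {"tx": 0, "ty": 0, "tz": 0, "roll": 0, "hand": 1},
  ],
)

```text
clock: 12.65
tool_pos: [526.9, 104.1, 407.9]
tool_rot: [-0.002, 0.261, 0.965, -0.002]
force: [0.8, -1.2, -1.6]
width: 0.257
```

```bash
python3 - <<'E'
from m import *
for n in ['side','scene']: grab(n,'6')
print(r.read_state()['tool_pos'],r.read_state()['tool_rot'])
a=cv2.imread('pics/side_6.png')[60:190,260:380]; b=cv2.imread('pics/scene_6.png')[110:240,270:390]
cv2.imwrite('pics/c6.png',cv2.resize(np.hstack([a,b]),None,fx=3.3,fy=3.3,interpolation=cv2.INTER_CUBIC))
E
```

```text
[527.14337798 102.37622351 407.95599257] [-0.0021171   0.26502983  0.96423591 -0.00195252]
```

View pics/c6.png

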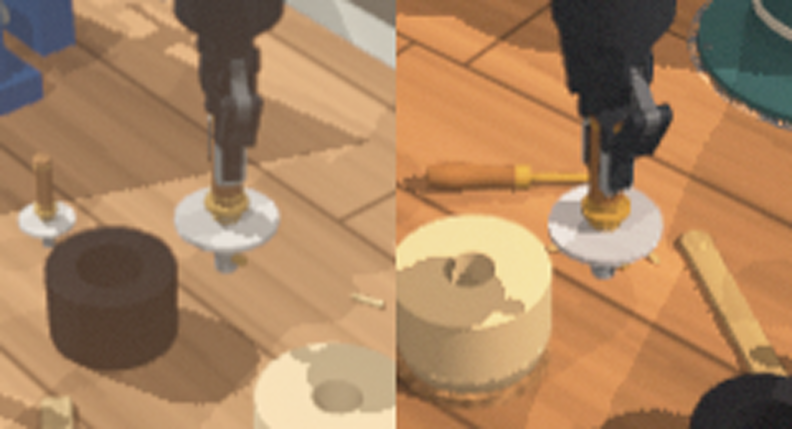

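```bash
python3 - <<'E'
from m import *
d=load('side','6'); f=d['frame']
hsv=cv2.cvtColor(f,cv2.COLOR_BGR2HSV)
# gauge centre via foot
uv,p,c=cloud(d,(300,100,360,150))
white=(c.min(1)>110)&(c.max(1).astype(int)-c.min(1)<45)
t=p[white&(p[:,2]>185)&(p[:,2]<205)]; print('foot',np.median(t[:,2]),circ(t[:,:2]))
b=f[132:146,320:342]; cv2.imwrite('pics/c7.png',cv2.resize(b,None,fx=30,fy=30,interpolation=cv2.INTER_NEAREST))
for u in (329,331,333,334,335,336): print(u,np.round(onplane(d,[[u,139]],162.8),1), np.round(pts(d,[[u,138]]),1),f[138,u],f[139,u])
E
```

```text
foot 196.6090134521924 (array([527.9,  99.8]), 41.9)
329 [[520.8  92.5 162.8]] [[521.   92.8 165.6]] [107 120 130] [108 119 129]
331 [[524.6  89.3 162.8]] [[527.   92.2 163. ]] [ 74 117 146] [ 80 114 139]
333 [[528.4  86.2 162.8]] [[528.2  86.  166.1]] [ 76 120 152] [ 75 119 148]
334 [[530.3  84.6 162.8]] [[530.7  85.1 165.5]] [ 82 125 160] [ 78 121 155]
335 [[532.3  83.1 162.8]] [[668.3 240.    5. ]] [103 144 186] [101 142 182]
336 [[534.2  81.5 162.8]] [[-121.  -670.5  938.5]] [109 150 194] [102 143 185]
```

View pics/c7.png

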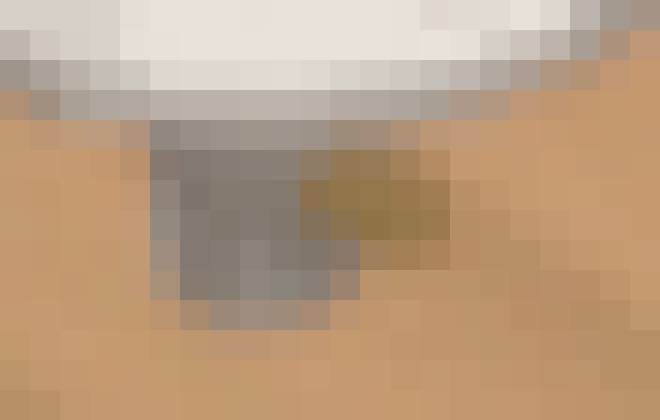

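The side view shows a plunger at (334,138) standing out about 18 mm from the axis, so a reading of about 37 mm. The foot top at 196.6 is also consistent. Next is the stand.

jog_arm(
  moves=[
    {"tx": -0.2, "ty": 2.4, "tz": 0, "roll": 0, "hand": 1},
    {"tx": -0.3, "ty": 3.5, "tz": 0, "roll": 0, "hand": 1},
    {"tx": -0.3, "ty": 3.5, "tz": 0, "roll": 0, "hand": 1},
    {"tx": -0.2, "ty": 3.0, "tz": 0, "roll": 0, "hand": 1},
    {"tx": 0, "ty": 1.5, "tz": 0, "roll": 0, "hand": 1},
    {"tx": 0, "ty": 0, "tz": 0, "roll": 0, "hand": 1},
    {"tx": 0, "ty": 0, "tz": 0, "roll": 0, "hand": 1},
    {"tx": 0, "ty": 0, "tz": 0, "roll": 0, "hand": 1},
  ],
)

```text
clock: 13.55
tool_pos: [518.9, 237.3, 406.6]
tool_rot: [-0.002, 0.285, 0.959, -0.004]
force: [-0.1, -0.8, -2.8]
width: 0.257
```

```bash
python3 - <<'E'
from m import *
for n in ['wrist','scene','side']: grab(n,'8')
print(r.read_state()['tool_pos'],r.read_state()['tool_rot'])
for n in ['wrist','scene','side']:
    d=load(n,'8'); uv,p,c=cloud(d,(0,0,640,400))
    near=np.hypot(p[:,0]-516,p[:,1]-242)<60
    white=(c.min(1)>110)&(c.max(1).astype(int)-c.min(1)<50)
    t=p[near&white&(p[:,2]>180)&(p[:,2]<205)]; z=np.median(t[:,2]); t=t[abs(t[:,2]-z)<4]
    print(n,z,len(t),circ(t[:,:2]))
E
```

```text
[518.840398   237.39024997 406.79680005] [-0.00194602  0.28449226  0.95866852 -0.0038767 ]
wrist 193.45970153638586 5069 (array([517.6, 236. ]), 38.7)
scene 193.5873287137631 555 (array([519.7, 236.4]), 39.5)
side 195.57015041047237 316 (array([515.8, 234.1]), 42.7)
```

jog_arm(
  moves=[
    {"tx": -0.15, "ty": 0.6, "tz": 0, "roll": 0, "hand": 1},
    {"tx": 0, "ty": 0, "tz": 0, "roll": 0, "hand": 1},
    {"tx": 0, "ty": 0, "tz": -1.5, "roll": 0, "hand": 1},
    {"tx": 0, "ty": 0, "tz": -2.0, "roll": 0, "hand": 1},
    {"tx": 0, "ty": 0, "tz": -2.0, "roll": 0, "hand": 1},
    {"tx": 0, "ty": 0, "tz": 0, "roll": 0, "hand": 1},
    {"tx": 0, "ty": 0, "tz": 0, "roll": 0, "hand": 1},
    {"tx": 0, "ty": 0, "tz": 0, "roll": 0, "hand": 1},
  ],
)

```text
clock: 14.5
tool_pos: [517.7, 243.1, 352.5]
tool_rot: [-0.001, 0.286, 0.958, -0.003]
force: [-0.3, -0.5, -2.2]
width: 0.258
```

jog_arm(
  moves=[
    {"tx": 0, "ty": 0, "tz": -1.0, "roll": 0, "hand": 1},
    {"tx": 0, "ty": 0, "tz": -1.3, "roll": 0, "hand": 1},
    {"tx": 0, "ty": 0, "tz": -1.3, "roll": 0, "hand": 1},
    {"tx": 0, "ty": 0, "tz": -1.0, "roll": 0, "hand": 1},
    {"tx": 0, "ty": 0, "tz": -0.4, "roll": 0, "hand": 1},
    {"tx": 0, "ty": 0, "tz": 0, "roll": 0, "hand": 1},
    {"tx": 0, "ty": 0, "tz": 0, "roll": 0, "hand": 1},
    {"tx": 0, "ty": 0, "tz": 0, "roll": 0, "hand": 1},
  ],
)

```text
clock: 15.3
tool_pos: [517.9, 243.3, 299.4]
tool_rot: [-0.0, 0.286, 0.958, -0.002]
force: [0.1, 0.5, -1.0]
width: 0.256
```

jog_arm(
  moves=[
    {"tx": 0, "ty": 0, "tz": -0.4, "roll": 0, "hand": 1},
    {"tx": 0, "ty": 0, "tz": -0.4, "roll": 0, "hand": 1},
    {"tx": 0, "ty": 0, "tz": 0, "roll": 0, "hand": 1},
    {"tx": 0, "ty": 0, "tz": 0, "roll": 0, "hand": 1},
    {"tx": 0, "ty": 0, "tz": 0, "roll": 0, "hand": 1},
    {"tx": 0, "ty": 0, "tz": 0, "roll": 0, "hand": 1},
    {"tx": 0, "ty": 0, "tz": 0, "roll": 0, "hand": 1},
    {"tx": 0, "ty": 0, "tz": 0, "roll": 0, "hand": 1},
  ],
)

```text
clock: 16.1
tool_pos: [518.2, 243.4, 291.8]
tool_rot: [0.001, 0.286, 0.958, -0.002]
force: [-0.6, -0.3, -2.7]
width: 0.26
```

```bash
python3 - <<'E'
from m import *
for n in ['wrist','scene','side']: grab(n,'9')
print(r.read_state()['tool_pos'],r.read_state()['force'])
for n in ['wrist','scene','side']:
    d=load(n,'9'); uv,p,c=cloud(d,(0,0,640,400))
    near=np.hypot(p[:,0]-516,p[:,1]-242)<60
    white=(c.min(1)>110)&(c.max(1).astype(int)-c.min(1)<50)
    t=p[near&white&(p[:,2]>65)&(p[:,2]<95)]; z=np.median(t[:,2]); t=t[abs(t[:,2]-z)<4]
    print(n,z,len(t),circ(t[:,:2]))
E
```

```text
[518.15630277 243.40468874 291.79102603] [-0.65420511  0.19967814 -2.8839253 ]
wrist 78.58483145501671 5083 (array([518.4, 242.7]), 38.8)
scene 78.77105904181525 486 (array([517.6, 242.4]), 40.2)
side 80.5419061770587 292 (array([519. , 240.5]), 40.9)
```

View pics/wrist_9.png

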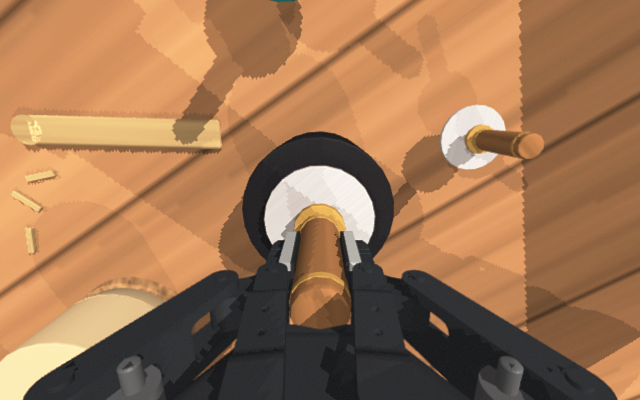

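The wrist view shows the gauge centred over the stand, with its foot at (320,205) about 2.6 mm above the rim. I'll lower it the last 3 mm and release.

jog_arm(
  moves=[
    {"tx": 0, "ty": 0, "tz": -0.3, "roll": 0, "hand": 1},
    {"tx": 0, "ty": 0, "tz": 0, "roll": 0, "hand": 1},
    {"tx": 0, "ty": 0, "tz": 0, "roll": 0, "hand": 1},
    {"tx": 0, "ty": 0, "tz": 0, "roll": 0, "hand": 1},
    {"tx": 0, "ty": 0, "tz": 0, "roll": 0, "hand": 1},
    {"tx": 0, "ty": 0, "tz": 0, "roll": 0, "hand": 1},
    {"tx": 0, "ty": 0, "tz": 0, "roll": 0, "hand": 1},
    {"tx": 0, "ty": 0, "tz": 0, "roll": 0, "hand": 1},
  ],
)

```text
clock: 17.05
tool_pos: [518.2, 243.4, 288.7]
tool_rot: [0.001, 0.286, 0.958, -0.002]
force: [-0.2, -0.3, -1.2]
width: 0.257
```

Contact is light (force -2.8 → -1.2, so the stand is taking the weight). Now I release.

jog_arm(
  moves=[
    {"tx": 0, "ty": 0, "tz": 0, "roll": 0, "hand": 0.3},
    {"tx": 0, "ty": 0, "tz": 0, "roll": 0, "hand": 0},
    {"tx": 0, "ty": 0, "tz": 0, "roll": 0, "hand": -0.5},
    {"tx": 0, "ty": 0, "tz": 0, "roll": 0, "hand": -1},
    {"tx": 0, "ty": 0, "tz": 0, "roll": 0, "hand": -1},
    {"tx": 0, "ty": 0, "tz": 0, "roll": 0, "hand": -1},
    {"tx": 0, "ty": 0, "tz": 0, "roll": 0, "hand": -1},
    {"tx": 0, "ty": 0, "tz": 0, "roll": 0, "hand": -1},
  ],
)

```text
clock: 17.85
tool_pos: [518.5, 243.6, 289.2]
tool_rot: [0.001, 0.286, 0.958, -0.001]
force: [-0.2, 1.0, 0.2]
width: 1.002
```

jog_arm(
  moves=[
    {"tx": 0, "ty": 0, "tz": 1.5, "roll": 0, "hand": -1},
    {"tx": 0, "ty": 0, "tz": 2.5, "roll": 0, "hand": -1},
    {"tx": 0, "ty": 0, "tz": 3.0, "roll": 0, "hand": -1},
    {"tx": 0, "ty": 0, "tz": 3.0, "roll": 0, "hand": -1},
    {"tx": 0, "ty": 0, "tz": 2.0, "roll": 0, "hand": -1},
    {"tx": 0, "ty": 0, "tz": 0, "roll": 0, "hand": -1},
    {"tx": 0, "ty": 0, "tz": 0, "roll": 0, "hand": -1},
    {"tx": 0, "ty": 0, "tz": 0, "roll": 0, "hand": -1},
  ],
)

```text
clock: 18.65
tool_pos: [517.1, 243.3, 420.0]
tool_rot: [0.002, 0.285, 0.958, -0.0]
force: [-0.6, 0.8, 0.1]
width: 0.999
```

```bash
python3 - <<'E'
from m import *
for n in ['wrist','scene','side']: grab(n,'10')
s=r.read_state(); print(s['clock'],s['tool_pos'],s['force'],s['width'])
d=load('wrist','10'); uv,p,c=cloud(d,(0,0,640,400)); near=np.hypot(p[:,0]-517,p[:,1]-242)<60
for z0,z1 in [(66,72.5),(73,80),(95,165),(166,180)]:
    t=p[near&(p[:,2]>z0)&(p[:,2]<z1)]; print(z0,len(t),np.round(np.median(t[:,2]),1),circ(t[:,:2]))
a=cv2.imread('pics/side_10.png')[60:200,220:380]; b=cv2.imread('pics/scene_10.png')[150:290,310:470]
cv2.imwrite('pics/c10.png',cv2.resize(np.hstack([a,b]),None,fx=2.4,fy=2.4,interpolation=cv2.INTER_CUBIC))
E
```

```text
18.8 [517.09962632 243.32735254 419.24911018] [-4.25729630e-01 -8.60229246e-01 -2.05991868e-04] 1.0001990040121032
66 3306 69.6 (array([516.5, 242.5]), 55.9)
73 2291 75.6 (array([518.6, 242.4]), 38.8)
95 416 135.1 (array([518.4, 242.7]), 12.3)
166 584 169.5 (array([518.3, 242.6]), 11.7)
```

View pics/c10.png

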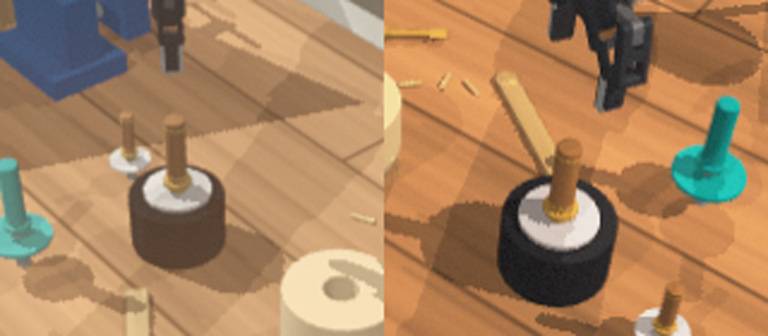

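The pictures show the gauge upright in its stand at (175,190) in the crop, with the gripper clear of it. Its axis is about 2 mm from the stand's.

```bash
python3 -c "
from h import *
print(r.hand_in())"
```

```text
the job is handed in; nothing more can be done
None
```

I gauged the pale block and stood the gauge back in its black stand, released, then handed the job in at about 19 s. No verdict was reported.

**Pressing:** The foot reached its hard stop, with its top at 95.6 mm. I overpressed there: the wrist force reached 86 N by the last reading. That is far above the roughly 15 N needed but under the 120 N limit. The gauge slipped about 2 mm in the grip.

**Plungers:** After drawing it out, the side view showed one plunger standing out about 18 mm from the axis, so a reading of about 37 mm. I saw only that one tip side-on and took the other to be the same.

**Last checks, from the wrist camera:**
- The gauge's axis is about 2 mm from the stand's, with the foot and handle top centred within 0.5 mm of each other, so it stands upright.
- The foot's top is at 75.6 mm, as at the start.
- The handle top is at 169.5 mm, against 172.1 mm at the start. That puts the gauge's origin at about 65.5 mm, just under the stated 66–70 mm but inside the judged 60–76 mm.
- The gripper is open and well above the gauge, touching nothing.

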